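Show the class the next paint and figure

TASK

Show the painting class the next step: press the lamp's orange button fully down and let it spring back, then point the fingertips from directly above at the red paint bottle, and after that in the same way at the unpainted grey figure, each time a finger's breadth or two above its top and still for two seconds. Come down on each from well above and go back up again, do not point at or pass low over any other bottle or figure, and touch, move or lift none of the bottles, figures, cup or box. Finish with the hand raised well clear, at least 15 cm from the grey figure.

Things in the scene. Friction and masses are not known exactly. Their poses are not given: they have to be found in the camera images.
- lamp_button_top (a point): centre of the top of the orange push button (28 mm across) on the white base of the desk lamp; z up. It goes 6 mm straight down against a spring (4 N when fully down) and springs back
- lamp: white desk lamp, fixed: base 90 x 240 mm, 22 mm high; origin on the table under the button; the base runs from 50 mm on its -y side to 190 mm on its +y side; the post stands 150 mm towards +y, leans further that way and carries a lamp head 380 mm up
- lamp_button (a joint): travel of the lamp's push button in m: 0 up, 0.006 fully pressed
- paint_red: red paint dropper bottle with a red cap, 25 mm across and 78 mm high, standing upright in a compartment of the wooden tray; origin at the centre of its underside, z up
- red_cap (a point): centre of the top of the red bottle's cap (20 mm across), 83 mm above the table
- paint_yellow: yellow paint dropper bottle with a yellow cap, 25 mm across and 78 mm high, standing upright in a compartment of the wooden tray; origin at the centre of its underside, z up
- yellow_cap (a point): centre of the top of the yellow bottle's cap (20 mm across), 83 mm above the table
- paint_blue: blue paint dropper bottle with a blue cap, 25 mm across and 78 mm high, standing upright in a compartment of the wooden tray; origin at the centre of its underside, z up
- blue_cap (a point): centre of the top of the blue bottle's cap (20 mm across), 83 mm above the table
- paint_green: green paint dropper bottle with a green cap, 25 mm across and 78 mm high, standing upright in a compartment of the wooden tray; origin at the centre of its underside, z up
- green_cap (a point): centre of the top of the green bottle's cap (20 mm across), 83 mm above the table
- paint_white: white paint dropper bottle with a white cap, 25 mm across and 78 mm high, standing upright in a compartment of the wooden tray; origin at the centre of its underside, z up
- white_cap (a point): centre of the top of the white bottle's cap (20 mm across), 83 mm above the table
- figure_grey: unpainted miniature, plain grey all over: a small standing warrior on a cork painting grip (38 mm across, 50 mm high), 110 mm high in all, standing loose on the blue mat; origin at the centre of its underside, z up
- figure_grey_top (a point): top of that figure's helmet, on its axis, 113 mm above the table
- figure_gold: finished miniature in yellow with red cloak, brass helmet: a small standing warrior on a cork painting grip (38 mm across, 50 mm high), 110 mm high in all, standing loose on the blue mat; origin at the centre of its underside, z up
- figure_gold_top (a point): top of that figure's helmet, on its axis, 113 mm above the table
- figure_green: finished miniature in green with brown cloak: a small standing warrior on a cork painting grip (38 mm across, 50 mm high), 110 mm high in all, standing loose on the blue mat; origin at the centre of its underside, z up
- figure_green_top (a point): top of that figure's helmet, on its axis, 113 mm above the table
- paint_tray: wooden tray 55 x 235 mm, walls 30 mm high, five compartments in a row along its y, 46 mm apart, one paint bottle in each in any order; fixed; origin at the centre of its underside
- mat: blue cutting mat, 150 x 280 x 3 mm, fixed, with the three figures in a row along its y, in any order; origin at the centre of its underside
- water_cup: clear plastic cup, 72 mm across, 85 mm high, loose; origin at the centre of its underside
- orange_box: orange box, 100 x 75 x 50 mm, loose; origin at the centre of its underside
Not all that is in view belongs to the job. There is more than one size of the paint_blue; the job needs the middle-sized. There is more than one size of the paint_yellow; the job needs the smaller.

How it is judged:
By the outcome, as a careful person would: the job done as asked, in the order asked, and still so for the second after the job is handed in, with the robot touching nothing.
It also fails if it takes over 58 s, if anything falls off the work surface, if the arm or the gripper's body presses on something with over 40 N, if the wrist force passes 120 N, or if a joint passes its speed limit or range.

ROBOT

A 6-joint arm with a two-finger parallel gripper is mounted at the origin on the work surface. World frame = base frame: x ahead of the robot, y to its left, z up, the work surface at z = 0. Lengths are in m, angles in rad, forces in N, time in s.
With the tool pointing down it reaches from about 0.3 to 0.875 m from the base axis. Payload 6.4 kg.
Tool frame: the origin (TCP) lies between the finger pads, 19 mm behind the fingertips; this is the grasp point; z points along the fingers, y is the line along which they close (so a half turn about z gives the same grasp; the last joint's range is limited). The gripper opens to 85 mm and grips with 20 to 120 N. Pads are 22 mm wide; open, the fingers measure 114 mm over their backs; the gripper's body (76 mm by 85 mm) begins 54 mm behind the grasp point. The pads swing forward as they close: fully open they stand 13 mm farther back than shut.
Start: joints at [-1.51, 0.181, 1.607, -0, 1.354, -0.206], TCP at [0.152, -0.555, 0.25] pointing down, gripper open.
Joint ranges: [-2.99, 2.99], [-0.89, 2.07], [0.3, 2.58], [-1.14, 4.28], [0, 2.63], [-3.12, 3.12]. Speed limits (rad/s): [2.57, 2.57, 3.01, 3.14, 3.14, 3.14].

INTERFACE

Orientations are given as a unit quaternion [w, x, y, z].
In Python, from bench import get_obs, camera, hand_in, spot_in gives the robot as it stands.
- The arm moves only by the shell command python3 -m jog 'ROWS'. ROWS is JSON, one flat list of numbers, 7 for each row, row after row: the shift along the tool's x, y, z in m, then the turn, a rotation vector about the tool's x, y, z in rad, then the closure, from 0 (fully open) to 1 (shut). A call has 1 to 20 rows; each row is the pose to reach, as a shift and turn from the pose commanded when the call began, along the tool's axes at that moment; what a row does not reach only later rows make up. A row lasts 1/8 s, in which the tool goes at most 62.5 mm and 10.7 degrees, less where a joint would pass 70% of its speed; a pose out of reach is approached as far as the arm can. A call with a gripper value outside its range is refused whole. The fingers move at their own pace and stop on an object; the grip force is fixed at half the most. Time passes only in rows, so rows that repeat a pose let the fingers close. It gives the time, the measured TCP pose, the force, the opening and the grip force at its end, in the units of the state.
- get_obs(): the state, without advancing time (a new reading comes with each control period).
- camera(name): name is "side" or "top"; returns a dict with "frame" (400x640x3 uint8, red, green, blue), "mtx" (3x3 intrinsics, pixels), "extrinsics" (4x4, takes a point from camera to world coordinates). Camera axes: x right, y up, looking along -z (the intrinsics and any distortion apply to the point x, -y, -z); pixel columns grow to the right and rows downward; lengths in m; the calibration is good to about 2 mm. A picture is of the moment at which its call begins. There is no depth.
- hand_in(): hands the job in; it is judged then, once.
Trained networks look in a picture, given as the dict that the camera call returned (one of the last four; its "shot" number tells which), for a name from the list of things; names that differ only in an ending like _2 or _b are one class to them, and where a whole thing is asked for, a point or a joint stands for the part that bears it (a point fixed in the world has none). Each returns a list of dicts, best first, with "confidence" (0 to 1); they miss things now and then, are a little off and sometimes report something else, mostly with a low value. They report only what shows in the picture. A call takes as long as a camera call. They do not tell look-alikes from the thing itself.
- spot_in(picture, name): "xyz" ([x, y, z] in m, in world coordinates, good to about 4 mm: the middle of the surface that is visible of it).
The state is a dict: "time_s": time; "q": joint angles; "dq": joint speeds; "joint_efforts": joint torques, N m; "eef_pos": TCP position; "eef_rot": TCP orientation; "wrist_force": force on the tool from outside, world axes, zero at the start; "torque": the same for the moment, N m; "opening": opening from 0.0 (shut) to 1.0 (fully open); "grasp_force": force on a finger pad.
Only numpy, scipy, OpenCV 4.12 (cv2) and the standard library are available. Lean on these libraries where they do the work, as an engineer would, in place of code of your own. Each camera call takes 0.05 s, during which the arm holds its last target. There are 200 camera calls.

## Working session

There is one attempt and no reset: what is moved stays moved. The work goes in short steps, Python scripts to look and compute and a shell command to move; the robot and the scene stay as the last step left them, time stands still between calls to the robot, and variables do not carry over. Pictures are saved under pics/ and viewed, at most 10 in all, crops included, and the job is handed in when it is done.

```bash
mkdir -p pics
python3 - <<'E'
from bench import *
import cv2
o=get_obs();print(o['time_s'],o['eef_pos'],o['eef_rot'],o['opening'])
for c in ['top','side']:
    p=camera(c);cv2.imwrite(f'pics/{c}0.png',p['frame'][:,:,::-1])
    for n in ['lamp_button_top','red_cap','paint_red','figure_grey_top','figure_grey','figure_gold_top','figure_green_top','white_cap','paint_tray','mat','lamp_button','water_cup','orange_box']:
        print(c,n,[( [round(float(v),3) for v in d['xyz']],round(d['confidence'],2)) for d in spot_in(p,n)][:4])
E
```

```text
0.0 [ 0.15160794 -0.5541071   0.24906231] [-8.98783185e-04  9.91111596e-01  1.33030038e-01  7.44715704e-05] 0.999827360952289
top lamp_button_top [([0.394, 0.224, 0.04], 0.55), ([0.541, -0.278, 0.066], 0.32)]
top red_cap [([0.528, -0.182, 0.078], 0.4)]
top paint_red [([0.622, -0.464, 0.049], 0.56)]
top figure_grey_top [([0.606, 0.115, 0.087], 0.75), ([0.799, -0.076, 0.05], 0.71), ([0.569, 0.192, 0.076], 0.69)]
top figure_grey [([0.609, 0.119, 0.084], 0.62)]
top figure_gold_top [([0.542, -0.28, 0.065], 0.71), ([0.418, 0.388, 0.034], 0.58), ([0.57, 0.192, 0.074], 0.56), ([0.549, -0.323, 0.06], 0.46)]
top figure_green_top [([0.621, 0.028, 0.081], 0.64), ([0.539, -0.23, 0.07], 0.42), ([0.524, -0.144, 0.084], 0.39)]
top white_cap [([0.595, 0.107, 0.005], 0.21)]
top paint_tray [([0.538, -0.226, 0.007], 0.96), ([0.397, 0.23, 0.043], 0.57)]
top mat [([0.595, 0.109, 0.004], 0.68), ([0.529, -0.231, 0.071], 0.17)]
top lamp_button [([0.398, 0.231, 0.043], 0.53), ([0.551, -0.324, 0.06], 0.49)]
top water_cup [([0.617, -0.464, 0.048], 0.77)]
top orange_box [([0.8, -0.074, 0.049], 0.57), ([0.622, -0
[... 291 characters left out ...]
figure_grey_top [([0.607, 0.114, 0.07], 0.93)]
side figure_grey [([0.608, 0.111, 0.062], 0.79), ([0.422, 0.413, 0.154], 0.59)]
side figure_gold_top [([0.573, 0.199, 0.06], 0.74), ([0.54, -0.289, 0.053], 0.63)]
side figure_green_top [([0.62, 0.032, 0.061], 0.66)]
side white_cap [([0.55, -0.34, 0.057], 0.78), ([0.528, -0.195, 0.059], 0.23), ([0.525, -0.152, 0.063], 0.17)]
side paint_tray [([0.528, -0.304, 0.024], 0.61), ([0.424, 0.411, 0.15], 0.16)]
side mat [([0.583, 0.066, 0.007], 0.86), ([0.549, -0.332, 0.056], 0.66)]
side lamp_button [([0.404, 0.225, 0.04], 0.43)]
side water_cup [([0.615, -0.458, 0.059], 0.75)]
side orange_box [([0.797, -0.095, 0.046], 0.73), ([0.576, 0.197, 0.059], 0.28)]
```

View pics/top0.png

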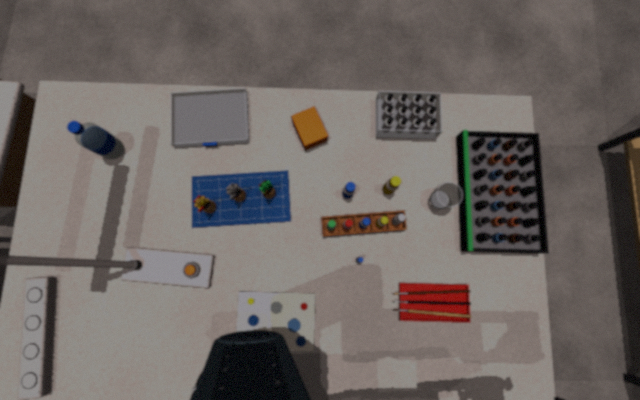

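View pics/side0.png

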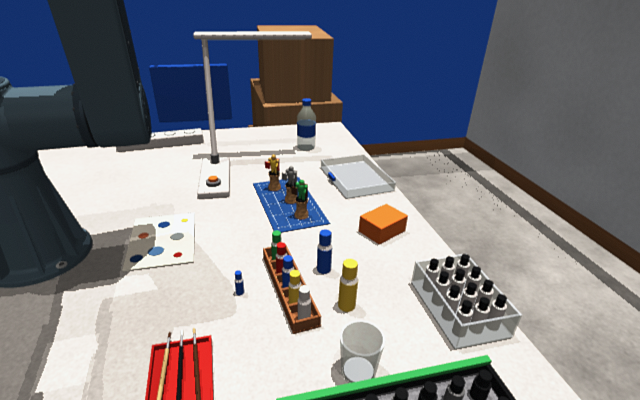

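The top view shows the tray running left to right as green (331,226), red (348,225), blue, yellow, white. The figures are gold (204,203), grey (236,190) and green (268,187), and the lamp button is at (191,270). The larger and smaller bottles stand outside the tray, and the side view agrees. I'll zoom in to get exact pixels.

```bash
cat > h.py <<'E'
import numpy as np,cv2
def ray(p,uv):
    K=p['mtx'];E=np.array(p['extrinsics']);d=p.get('distortion',p.get('dist',None))
    x,y=cv2.undistortPoints(np.array([[uv]],float),np.array(K,float),None if d is None else np.array(d,float))[0,0]
    return E[:3,3],E[:3,:3]@np.array([x,-y,-1.])
def atz(p,uv,z):
    o,r=ray(p,uv);return o+r*(z-o[2])/r[2]
def tri(p,a,q,b):
    o,r=ray(p,a);c,s=ray(q,b);t=np.linalg.lstsq(np.c_[r,-s],c-o,rcond=None)[0]
    m=o+r*t[0];n=c+s*t[1];return (m+n)/2,np.linalg.norm(m-n)
E
python3 - <<'E'
from bench import *
import cv2,numpy as np,pickle
from h import *
P={c:camera(c) for c in['top','side']};pickle.dump(P,open('P.pkl','wb'))
print(P['top'].keys())
rows=[]
for c,L in [('top',[(191,270),(348,225),(236,190)]),('side',[(213,181),(281,247),(290,175)])]:
    r=[]
    for u,v in L:
        r.append(cv2.resize(P[c]['frame'][v-16:v+16,u-16:u+16],(256,256),interpolation=cv2.INTER_NEAREST))
    rows.append(np.hstack(r))
cv2.imwrite('pics/z.png',np.vstack(rows)[:,:,::-1])
for n,a,b in [('button',(191,270),(213,180.5)),('red',(348,225),(281,244)),('grey',(236,190),(290,168))]:
    print(n,tri(P['top'],a,P['side'],b))
E
```

```text
dict_keys(['frame', 'mtx', 'extrinsics', 'shot'])
button (array([0.39809152, 0.2292858 , 0.03270258]), np.float64(0.0003251730304143218))
red (array([ 0.52877356, -0.18647636,  0.08297273]), np.float64(0.005498564259867468))
grey (array([0.60511314, 0.10546496, 0.11295626]), np.float64(0.0005741433228294195))
```

View pics/z.png

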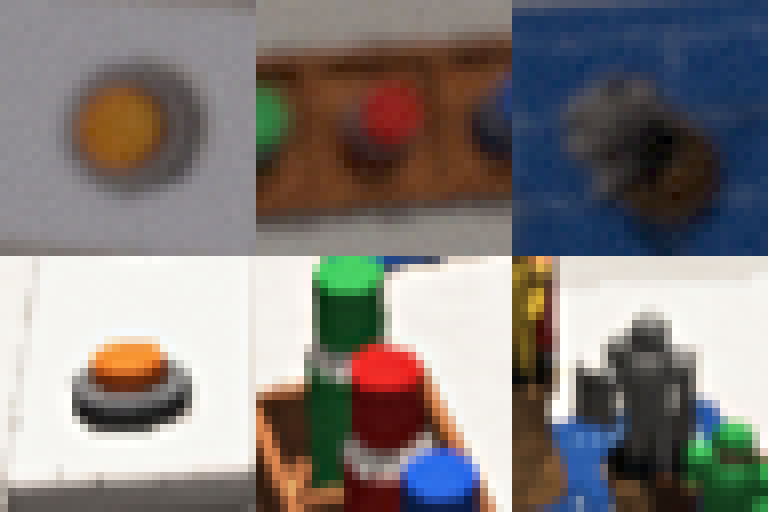

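Run:
```python
import pickle
from h import *
np.set_printoptions(precision=4,suppress=True)
P=pickle.load(open('P.pkl','rb'));T,S=P['top'],P['side']
print('cam',T['extrinsics'][:3,3],S['extrinsics'][:3,3])
print(tri(T,(189.4,269.4),S,(212.7,177)))
print(tri(T,(348.7,222),S,(281,244.5)),atz(T,(348.7,222),.083),atz(S,(281,244.5),.083))
g=atz(S,(290.8,166.5),.113);print(g)
def proj(p,X):
    E=np.array(p['extrinsics']);c=E[:3,:3].T@(X-E[:3,3]);k=p['mtx']@np.array([c[0],-c[1],-c[2]]);return k[:2]/k[2]
for z in(.003,.05,.113): u=proj(T,np.array([g[0],g[1],z]));print(u,(u-[219.5,173.5])*8+[512,0])
# green/gold helmets
print(atz(S,(212.7,177),.033))
from scipy.spatial.transform import Rotation as R
w,x,y,zz=[-8.98783185e-04,9.91111596e-01,1.33030038e-01,7.44715704e-05]
M=R.from_quat([x,y,zz,w]).as_matrix();print(M)
```

```text
cam [ 0.4256 -0.1031  1.0372] [ 0.431  -0.8521  0.5826]
(array([0.3991, 0.23  , 0.0438]), np.float64(0.001724139740167032))
(array([ 0.5326, -0.1879,  0.083 ]), np.float64(0.0026584400595444)) [ 0.534 -0.188  0.083] [ 0.5313 -0.188   0.083 ]
[0.6092 0.1142 0.113 ]
[241.233  195.9465] [685.864  179.5724]
[237.8213 192.8485] [658.57   154.7878]
[232.7212 188.2174] [617.7698 117.7388]
[0.3976 0.2518 0.033 ]
[[ 0.9646  0.2637 -0.0001]
 [ 0.2637 -0.9646  0.0018]
 [ 0.0004 -0.0018 -1.    ]]
```

```bash
python3 -m jog '[0.04,-0.035,0,0,0,0,1, 0.08,-0.07,0,0,0,0,1, 0.12,-0.11,0,0,0,0,1, 0.16,-0.15,0,0,0,0,1, 0.2,-0.19,0,0,0,0,1, 0.24,-0.23,0,0,0,0,1, 0.28,-0.27,0,0,0,0,1, 0.32,-0.31,0,0,0,0,1, 0.36,-0.35,0,0,0,0,1, 0.385,-0.4,0,0,0,0,1, 0.4,-0.45,0,0,0,0,1, 0.41,-0.5,0,0,0,0,1, 0.42,-0.55,0,0,0,0,1, 0.43,-0.6,0,0,0,0,1, 0.44,-0.65,0.02,0,0,0,1, 0.4455,-0.691,0.05,0,0,0,1, 0.4455,-0.691,0.09,0,0,0,1, 0.4455,-0.691,0.1,0,0,0,1, 0.4455,-0.691,0.1,0,0,0,1]'
python3 - <<'E'
from bench import *
import cv2
o=get_obs();print(o['eef_pos'],o['eef_rot'],o['wrist_force'],o['q'])
p=camera('side');q=camera('top')
cv2.imwrite('pics/s1.png',cv2.resize(p['frame'][60:220,130:330],(800,640))[:600,:,::-1])
E
```

```text
time_s: 3.88
eef_pos: [0.3992, 0.229, 0.1501]
eef_rot: [0.0, 0.991, 0.133, -0.0]
wrist_force: [0.2, 0.1, 0.6]
opening: -0.002
grasp_force: 0.0
[0.39920787 0.22897895 0.15009722] [ 9.62478681e-05  9.91156332e-01  1.32698645e-01 -4.30597174e-04] [0.16504972 0.05190658 0.6442018 ] [ 2.61975086e-01  4.36896579e-02  1.97735723e+00 -8.90533407e-05
  1.12142455e+00  1.56662769e+00]
```

View pics/s1.png

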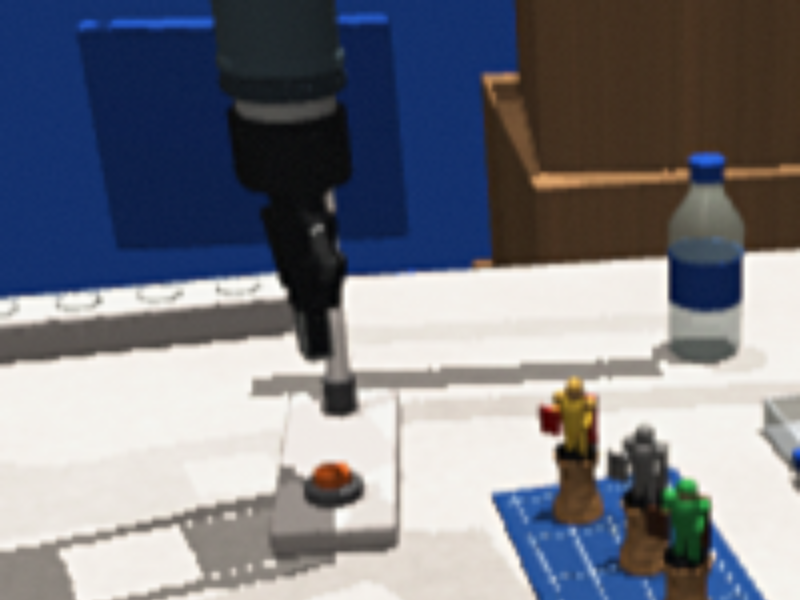

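The hand is above the button: fingertips at about (209,149) in the full image, button at (213,177). I'll lower it in small steps and watch the force.

```bash
python3 -c "
import pickle
from h import *
P=pickle.load(open('P.pkl','rb'));print(atz(P['side'],(208.75,148.75),.131))"
python3 -m jog '[0,0.001,0.03,0,0,0,1, 0,0.001,0.06,0,0,0,1, 0,0.001,0.078,0,0,0,1, 0,0.001,0.082,0,0,0,1, 0,0.001,0.085,0,0,0,1, 0,0.001,0.085,0,0,0,1]'
python3 - <<'E'
from bench import *
import cv2,numpy as np
print(get_obs()['eef_pos'])
p=camera('side')['frame'][150:200,185:245];q=camera('top')['frame'][245:295,160:220]
cv2.imwrite('pics/s2.png',np.hstack([cv2.resize(i,(390,390)) for i in (p,q)])[:,:,::-1])
E
```

```text
[0.39686317 0.23441462 0.131     ]
time_s: 4.72
eef_pos: [0.4003, 0.2285, 0.066]
eef_rot: [-0.0, 0.991, 0.133, 0.001]
wrist_force: [0.1, 0.3, -0.2]
opening: 0.005
grasp_force: 0.0
[0.40031999 0.22850102 0.06597365]
```

View pics/s2.png

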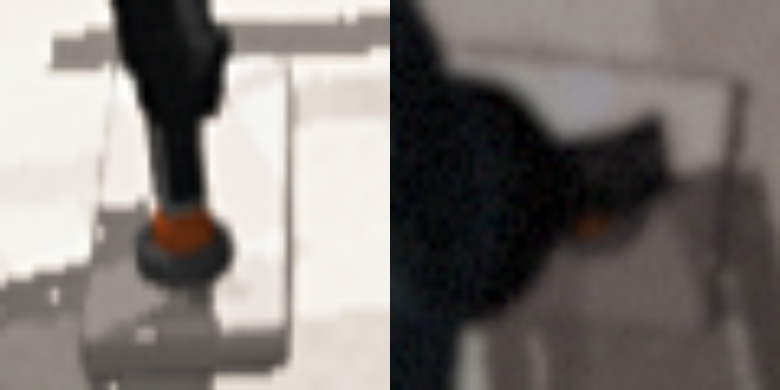

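The fingertips sit just above the centre of the button, so I can press.

```bash
python3 -m jog '[0,0,0.002,0,0,0,1, 0,0,0.004,0,0,0,1, 0,0,0.006,0,0,0,1, 0,0,0.007,0,0,0,1, 0,0,0.008,0,0,0,1, 0,0,0.008,0,0,0,1]'
```

```text
time_s: 5.58
eef_pos: [0.3998, 0.2285, 0.0571]
eef_rot: [-0.0, 0.991, 0.133, 0.0]
wrist_force: [0.2, 0.1, 4.0]
opening: 0.001
grasp_force: 1.8
```

```bash
python3 -m jog '[0,0,0.001,0,0,0,1, 0,0,0.002,0,0,0,1, 0,0,0.002,0,0,0,1]'
```

```text
time_s: 5.95
eef_pos: [0.3999, 0.2285, 0.0564]
eef_rot: [0.0, 0.991, 0.133, 0.0]
wrist_force: [-5.1, -2.2, 19.3]
opening: 0.002
grasp_force: 9.9
```

```bash
python3 -m jog '[0,0,-0.01,0,0,0,1, 0,0,-0.05,0,0,0,1, 0,0,-0.1,0,0,0,1, 0,0,-0.15,0,0,0,1, 0,0,-0.2,0,0,0,1, -0.012,0.05,-0.2,0,0,0,1, -0.023,0.1,-0.2,0,0,0,1, -0.034,0.15,-0.2,0,0,0,1, -0.045,0.2,-0.2,0,0,0,1, -0.056,0.25,-0.2,0,0,0,1, -0.067,0.3,-0.2,0,0,0,1, -0.079,0.35,-0.2,0,0,0,1, -0.09,0.407,-0.2,0,0,0,1, -0.05,0.418,-0.2,0,0,0,1, -0.01,0.429,-0.2,0,0,0,1, 0.018,0.437,-0.2,0,0,0,1, 0.018,0.437,-0.2,0,0,0,1, 0.018,0.437,-0.2,0,0,0,1]'
python3 - <<'E'
from bench import *
import cv2,numpy as np
o=get_obs();print(o['eef_pos'],o['eef_rot'],o['q'])
p=camera('side');q=camera('top')
for c in(p,q):print([(d['xyz'],d['confidence']) for d in spot_in(c,'lamp_button_top')][:3])
cv2.imwrite('pics/s3.png',np.hstack([cv2.resize(i,(390,390)) for i in (p['frame'][120:320,180:380],p['frame'][150:200,185:235])])[:,:,::-1])
E
```

```text
time_s: 8.2
eef_pos: [0.531, -0.188, 0.2542]
eef_rot: [-0.001, 0.991, 0.133, -0.001]
wrist_force: [-0.6, 0.1, 0.1]
opening: 0.0
grasp_force: 0.0
[ 0.53102482 -0.18796994  0.2541537 ] [-6.55605449e-04  9.91095861e-01  1.33144970e-01 -9.90216557e-04] [-5.50759240e-01  1.52824873e-01  1.63058040e+00 -2.41198705e-04
  1.36055080e+00  7.53004450e-01]
[]
[([0.3925, 0.2285, 0.0409], 0.45), ([0.5196, -0.1845, 0.0035], 0.17)]
```

View pics/s3.png

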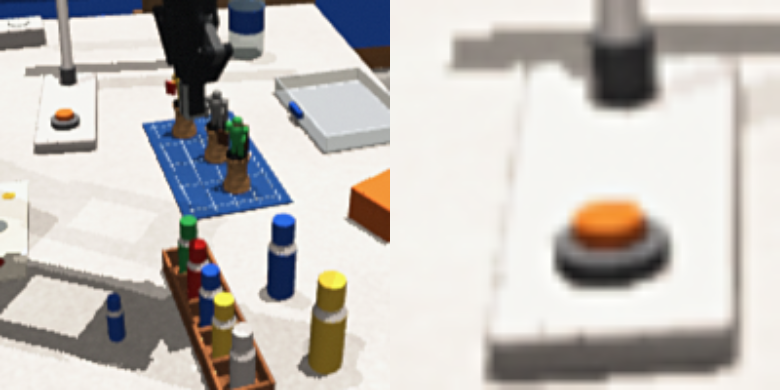

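The button has sprung back, and the fingertips are vertically in line with the red cap. I'll go down and hold.

```bash
python3 -m jog '[0.001,0,0.04,0,0,0,1, 0.001,0,0.08,0,0,0,1, 0.001,0,0.105,0,0,0,1, 0.001,0,0.12,0,0,0,1, 0.001,0,0.126,0,0,0,1, 0.001,0,0.126,0,0,0,1]'
python3 - <<'E'
from bench import *
import cv2,numpy as np
p=camera('side')['frame'];q=camera('top')['frame']
cv2.imwrite('pics/s4.png',np.hstack([cv2.resize(i,(390,390)) for i in (p[190:290,230:330],q[170:270,298:398])])[:,:,::-1])
E
```

```text
time_s: 9.15
eef_pos: [0.5332, -0.1884, 0.1296]
eef_rot: [0.0, 0.991, 0.133, 0.0]
wrist_force: [0.9, 0.5, 0.4]
opening: -0.0
grasp_force: 0.0
```

View pics/s4.png

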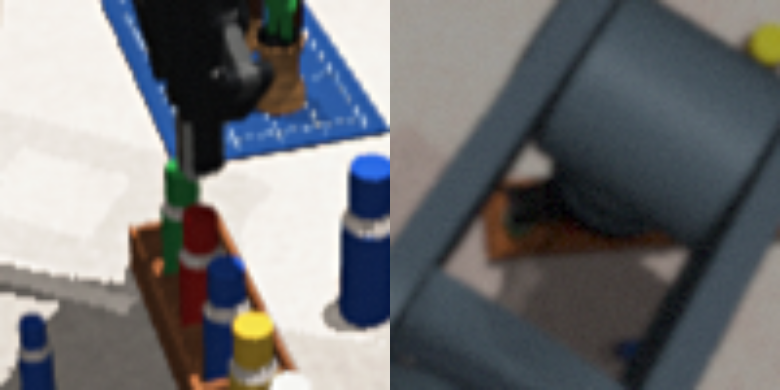

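The fingertips are right above the red cap with about 25 mm of gap. I'll hold there for over 2 s.

```bash
python3 -m jog '[0,0,0,0,0,0,1, 0,0,0,0,0,0,1, 0,0,0,0,0,0,1, 0,0,0,0,0,0,1, 0,0,0,0,0,0,1, 0,0,0,0,0,0,1, 0,0,0,0,0,0,1, 0,0,0,0,0,0,1, 0,0,0,0,0,0,1, 0,0,0,0,0,0,1, 0,0,0,0,0,0,1, 0,0,0,0,0,0,1, 0,0,0,0,0,0,1, 0,0,0,0,0,0,1, 0,0,0,0,0,0,1, 0,0,0,0,0,0,1, 0,0,0,0,0,0,1, 0,0,0,0,0,0,1, 0,0,0,0,0,0,1, 0,0,0,0,0,0,1]'
```

```text
time_s: 11.75
eef_pos: [0.533, -0.1882, 0.129]
eef_rot: [-0.0, 0.991, 0.133, -0.0]
wrist_force: [0.5, 0.8, 0.1]
opening: -0.002
grasp_force: 0.0
```

```bash
python3 -m jog '[0,0,-0.05,0,0,0,1, 0,0,-0.1,0,0,0,1, 0,0,-0.15,0,0,0,1, 0,0,-0.17,0,0,0,1, -0.045,-0.012,-0.17,0,0,0,1, -0.09,-0.025,-0.17,0,0,0,1, -0.076,-0.066,-0.17,0,0,0,1, -0.062,-0.107,-0.17,0,0,0,1, -0.047,-0.148,-0.17,0,0,0,1, -0.033,-0.188,-0.17,0,0,0,1, -0.019,-0.229,-0.17,0,0,0,1, -0.005,-0.27,-0.17,0,0,0,1, 0.009,-0.31,-0.17,0,0,0,1, 0.057,-0.297,-0.17,0,0,0,1, 0.105,-0.284,-0.17,0,0,0,1, 0.153,-0.271,-0.17,0,0,0,1, 0.153,-0.271,-0.17,0,0,0,1, 0.153,-0.271,-0.17,0,0,0,1]'
python3 - <<'E'
from bench import *
import cv2,numpy as np
o=get_obs();print(o['eef_pos'])
p=camera('side')['frame'];q=camera('top')['frame']
cv2.imwrite('pics/s5.png',np.hstack([cv2.resize(i,(390,390)) for i in (p[100:240,220:360],q[120:260,166:306])])[:,:,::-1])
E
```

```text
time_s: 14.0
eef_pos: [0.6087, 0.1136, 0.2984]
eef_rot: [-0.0, 0.991, 0.133, -0.001]
wrist_force: [-0.4, -0.4, -0.2]
opening: -0.0
grasp_force: 0.0
[0.6086557  0.11361273 0.2983592 ]
```

View pics/s5.png

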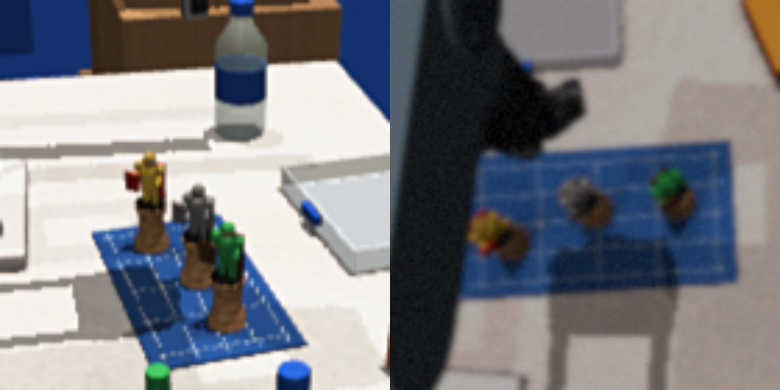

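The fingertips are vertically in line with the grey figure's helmet. I'll go down and hold.

```bash
python3 -m jog '[0,0,0.05,0,0,0,1, 0,0,0.1,0,0,0,1, 0,0,0.125,0,0,0,1, 0,0,0.135,0,0,0,1, 0,0,0.14,0,0,0,1, 0,0,0.14,0,0,0,1]'
python3 - <<'E'
from bench import *
import cv2,numpy as np
p=camera('side')['frame']
cv2.imwrite('pics/s6.png',cv2.resize(p[130:230,240:340],(500,500))[:,:,::-1])
E
```

```text
time_s: 14.85
eef_pos: [0.6097, 0.1136, 0.1603]
eef_rot: [0.0, 0.991, 0.133, 0.001]
wrist_force: [0.6, -1.0, 0.1]
opening: -0.002
grasp_force: 0.0
```

View pics/s6.png

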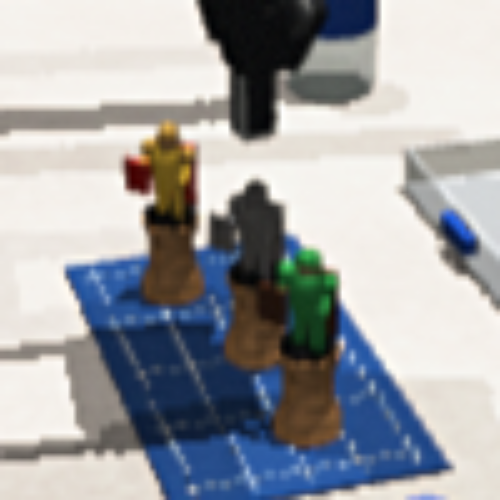

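The fingertips at (254,130) are directly above the grey helmet at (257,185). I'll hold for over 2 s and then retreat upwards.

```bash
python3 -m jog '[0,0,0.001,0,0,0,1, 0,0,0.001,0,0,0,1, 0,0,0.001,0,0,0,1, 0,0,0.001,0,0,0,1, 0,0,0.001,0,0,0,1, 0,0,0.001,0,0,0,1, 0,0,0.001,0,0,0,1, 0,0,0.001,0,0,0,1, 0,0,0.001,0,0,0,1, 0,0,0.001,0,0,0,1, 0,0,0.001,0,0,0,1, 0,0,0.001,0,0,0,1, 0,0,0.001,0,0,0,1, 0,0,0.001,0,0,0,1, 0,0,0.001,0,0,0,1, 0,0,0.001,0,0,0,1, 0,0,0.001,0,0,0,1, 0,0,0.001,0,0,0,1, 0,0,0.001,0,0,0,1, 0,0,0.001,0,0,0,1]'
python3 -m jog '[0,0,-0.05,0,0,0,1, 0,0,-0.1,0,0,0,1, 0,0,-0.15,0,0,0,1, 0,0,-0.19,0,0,0,1, -0.05,0,-0.19,0,0,0,1, -0.1,0.01,-0.19,0,0,0,1, -0.15,0.03,-0.19,0,0,0,1, -0.18,0.05,-0.19,0,0,0,1, -0.18,0.05,-0.19,0,0,0,1, -0.18,0.05,-0.19,0,0,0,1, -0.18,0.05,-0.19,0,0,0,1]'
python3 - <<'E'
from bench import *
import cv2
cv2.imwrite('pics/s7.png',camera('side')['frame'][:,:,::-1])
E
```

```text
time_s: 17.4
eef_pos: [0.6091, 0.1136, 0.158]
eef_rot: [-0.0, 0.991, 0.133, -0.0]
wrist_force: [-0.6, -0.5, -0.1]
opening: 0.002
grasp_force: 0.0
time_s: 18.77
eef_pos: [0.4492, 0.0184, 0.3479]
eef_rot: [-0.0, 0.991, 0.133, -0.0]
wrist_force: [0.1, -0.3, 0.1]
opening: -0.002
grasp_force: 0.0
```

View pics/s7.png

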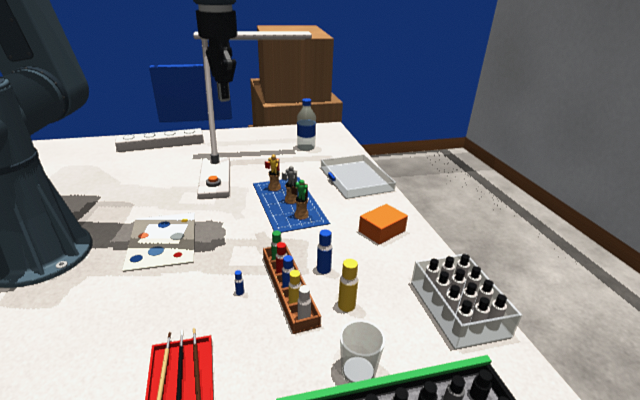

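The hand is raised and clear, and everything stands where it was.

```bash
python3 -c "
from bench import *
print(hand_in())"
```

```text
the job is handed in; nothing more can be done
None
```

I pressed the orange button fully and it sprang back, then pointed at the red bottle and the grey figure from about 27 mm above for over 2 s each; nothing else appears touched or moved, the hand ended about 30 cm from the grey figure, and the job is handed in.

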